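# Tare the bottling scale through its shuttered key well

## Task

Tare the bottling scale for the empty bottle that stands on it: with a fingertip, push the aluminium shutter of the tare box fully open, reach into the well beneath it and press the sunken key right down, let it spring back up, then push the shutter fully shut again. Nothing is to be gripped or picked up, the shutter's lug included: do not touch the scale, leave the bottle, the jar and the wooden slat where they are, and do not press the key of the other box (round open well), which starts the pump.

Things in the scene. Friction and masses are not known exactly. Their poses are not given: they have to be found in the camera images.
- tare_box: Grey fixed box, 150 mm (its x) by 104 mm (its y) by 50 mm high, the one with a sliding aluminium shutter on top between two low dark rails (rails 5 mm wide at y = +-44.5 mm, tops 8 mm above the box top). Origin: centre of its underside, on the bench. Its x axis points roughly away from the robot (turned up to about 0.5 rad) and is the direction in which the shutter opens.
- tare_well (a point): Centre of the mouth of the tare well, in the plane of the box top (50 mm above the bench), 30 mm from the box centre towards the box's -x; axes as tare_box. The well is a rectangle 44 mm along x by 68 mm along y, with upright walls and its floor 28 mm below the mouth. The white key in it, 32 mm (x) by 50 mm (y), is centred under this point, its top 15 mm below the mouth at rest and 21 mm below when right down.
- tare_key (a joint): Travel of the tare key in m: 0 at rest (up), 0.006 right down. Sprung: about 2 N starts it, 5.4 N holds it right down; it springs back by itself.
- tare_shutter (a joint): Travel of the shutter in m: 0 fully shut (it covers the well), 0.060 fully open (the well is wholly uncovered), along tare_box's +x. It starts shut or a little ajar. Friction about 2 N; it stays where it is left, with hard stops at both ends.
- shutter_lug (a point): Centre of the top of the upright lug on the shutter, 20 mm above the box top; moves with the shutter; axes as tare_box. The lug is a bar 10 mm thick along x, 44 mm wide along y, standing 16 mm above the shutter plate (its -x and +x halves, 5 mm each, are separate colliders tare_shutter_c1 and tare_shutter_c2). The plate is 60 mm (x) by 80 mm (y), 4 mm thick, with the lug across its middle; it lies on the box top. Fully shut, the lug is right above tare_well.
- pump_box: The other grey fixed box, same outside size and origin as tare_box, no shutter; it has an open round well. The two boxes stand left and right of the scale, either way round. Not to be operated.
- pump_key (a joint): Travel of the pump key in m, 0 at rest, 0.006 down. The key is a white disc 42 mm across, in the round well 60 mm across, its centre 30 mm from the pump box's centre towards that box's -x. Must not be pressed.
- scale: Flat bench scale, fixed, 190 mm (x) by 170 mm (y), 40 mm high to its steel pan. Origin: centre of the underside. Not to be touched.
- bottle_mid (a point): Empty clear-glass bottle, 64 mm across and 170 mm high, standing loose on the scale's pan. Point: its centre, half-way up. Leave alone.
- jar_mid (a point): Amber glass jar with steel lid, 68 mm across, 85 mm high, loose on the bench between the boxes on the robot's side of the scale. Point: its centre, half-way up. Leave alone.
- slat_mid (a point): Dark wooden slat on two thin feet, 45 mm (x) by 130 mm (y) by 26 mm high, loose on the bench beyond the left-hand box. Point: its centre, half-way up. Leave alone.
There are look-alikes about, which are no part of the job. Leave any yellow look-alike of the tare_box alone.

How it is judged:
By the outcome, as a careful person would: the job done as asked, in the order asked, and still so for the second after the job is handed in, with the robot touching nothing.
It also fails if it takes over 53 s, if anything falls off the work surface, if the arm or the gripper's body presses on something with over 40 N, if the wrist force passes 120 N, or if a joint passes its speed limit or range.

## Robot

A 7-joint arm with a two-finger parallel gripper is mounted at the origin on the work surface. World frame = base frame: x ahead of the robot, y to its left, z up, the work surface at z = 0. Lengths are in m, angles in rad, forces in N, time in s.
With the tool pointing down it reaches from about 0.4 to 0.85 m from the base axis. Payload 10.4 kg.
Tool frame: the origin (TCP) lies on the centre line of the jaws, within the pads' length; the fingertips stand 17 mm ahead of it and the grasp point (between the pads) lies 2 mm behind it (manip.tcp_to_tips is the distance from the TCP to the fingertips, in m); z points along the fingers, x is the direction in which the jaws open and shut, and the axes are right-handed (so a half turn about z gives the same grasp; the last joint's range is limited). The gripper opens to 85 mm and grips with 20 to 120 N. Pads are 22 mm wide; open, the fingers measure 114 mm over their backs; the gripper's body (76 mm by 85 mm) begins 54 mm behind the grasp point. The pads swing forward as they close: fully open they stand 13 mm farther back than shut.
Start: joints at [1.18, 0.332, -0.065, 1.46, 0.022, 1.35, -0.088], TCP at [0.225, -0.583, 0.214] pointing down, gripper open.
Joint ranges: [-2.6, 2.6], [-0.5, 2.12], [-1.47, 1.34], [0.16, 2.42], [-1.27, 4.41], [0.06, 2.06], [-2.6, 2.6]. Speed limits (rad/s): [2.22, 2.22, 2.79, 2.79, 3.14, 3.14, 3.14].

## Interface

Orientations are given as a unit quaternion [x, y, z, w].
In Python, from workcell import manip gives the robot as it stands.
- The arm moves only by the shell command python3 -m pendant 'ROWS' [FORCE]. ROWS is JSON, a list of rows, each a list of 3 entries, a list of its own where there are three numbers: the shift along the world's x, y, z in cm, then the turn, a rotation vector about the world's x, y, z in degrees, then the closure in counts, from 0 (fully open) to 255 (shut). A call has 1 to 12 rows; each row shifts and turns the pose as measured when the row begins; what a row does not reach is not made up. A row lasts 1/8 s, in which the tool goes at most 62.5 mm and 10.7 degrees, less where a joint would pass 70% of its speed; a pose out of reach is approached as far as the arm can. A call is refused whole if a number of a shift passes 6.25 or a number of a turn 10.7, either way. A call with a gripper value outside its range is refused whole. The fingers move at their own pace and stop on an object; FORCE is the grip in N (left out, the last holds). Time passes only in rows, so rows that do not move let the fingers close. It gives the time, the measured TCP pose, the force and the opening at its end, in the units of the state.
- manip.get_obs(): the state, without advancing time (a new reading comes with each control period).
- manip.camera(name): name is "side" or "top" or "wrist"; returns a dict with "pixels" (384x512x3 uint8, red, green, blue), "range_z" (384x512 float32, m along the optical axis (not along the pixel's ray), 0 where there is no reading), "K" (3x3 intrinsics, pixels), "origin" and "rotation" of the camera in the world; the wrist camera has in their place "hand_eye" (4x4, takes a point from camera to tool coordinates, whose origin is the TCP and whose axes are the tool frame's). Camera axes: x right, y down, z forward; pixel columns grow to the right and rows downward; lengths in m; the calibration is good to about 2 mm. A picture is of the moment at which its call begins: read the wrist's pose just before it.
- manip.hand_in(): hands the job in, once; it reports no verdict.
The state is a dict: "clock": time; "joint_pos": joint angles; "joint_velocities": joint speeds; "tau": joint torques, N m; "position": TCP position; "ee_rot": TCP orientation; "ft_force": force on the tool from outside, world axes, zero at the start; "torque": the same for the moment, N m; "grip_width": opening from 0.0 (shut) to 1.0 (fully open).
Only numpy, scipy, OpenCV 4.12 (cv2) and the standard library are available. Lean on these libraries where they do the work, as an engineer would, in place of code of your own. Each camera call takes 0.05 s, during which the arm holds its last target.

## Working session

There is one attempt and no reset: what is moved stays moved. The work goes in short steps, Python scripts to look and compute and a shell command to move; the robot and the scene stay as the last step left them, time stands still between calls to the robot, and variables do not carry over. Pictures are saved under pics/ and viewed, and the job is handed in when it is done.

```bash
ls; mkdir -p pics
cat > h.py <<'E'
import numpy as np,cv2
from workcell import manip
from scipy.spatial.transform import Rotation as R
def snap(name,fn):
    o=manip.get_obs(); c=manip.camera(name)
    cv2.imwrite('pics/'+fn+'.png',c['pixels'][:,:,::-1])
    K=c['K'];z=c['range_z'];v,u=np.mgrid[:384,:512]
    P=np.stack([(u-K[0,2])/K[0,0]*z,(v-K[1,2])/K[1,1]*z,z],-1)
    if 'origin' in c: W=P@np.array(c['rotation']).T+c['origin']
    else:
        H=np.array(c['hand_eye']);T=P@H[:3,:3].T+H[:3,3]
        W=T@R.from_quat(o['ee_rot']).as_matrix().T+o['position']
    W[z==0]=np.nan
    np.savez('pics/'+fn+'.npz',W=W,px=c['pixels'])
    return c,W
E
python3 - <<'E'
from h import *
for n in ('top','side'):
    c,W=snap(n,n+'1'); print(n,c['K'].tolist(),c['origin'],c['rotation'])
o=manip.get_obs();print({k:np.round(v,3) for k,v in o.items()},manip.tcp_to_tips)
E
```

```text
picsTraceback (most recent call last):
  File "<stdin>", line 3, in <module>
  File "h.py", line 9, in snap
    if 'origin' in c: W=P@np.array(c['rotation']).T+c['origin']
                        ~^~~~~~~~~~~~~~~~~~~~~~~~~~
ValueError: matmul: Input operand 1 has a mismatch in its core dimension 0, with gufunc signature (n?,k),(k,m?)->(n?,m?) (size 4 is different from 3)
```

```bash
sed -i "s/P@np.array(c\['rotation'\]).T/P@R.from_quat(c['rotation']).as_matrix().T/" h.py
python3 - <<'E'
from h import *
for n in ('top','side'):
    c,W=snap(n,n+'1'); print(n,c['K'].tolist(),c['origin'],c['rotation'])
    print(np.round(W[200,256],3),np.round(W[300,100],3))
o=manip.get_obs();print({k:np.round(v,3) for k,v in o.items()},manip.tcp_to_tips)
E
```

```text
top [[408.8674850545126, 0.0, 256.58650242512874], [0.0, 408.8674850545126, 192.393316302629], [0.0, 0.0, 1.0]] [0.26900893 0.0098263  1.29747341] [-0.70344699  0.70560411 -0.06050601  0.06020135]
[0.455 0.011 0.088] [ 0.158  0.493 -0.002]
side [[452.7424990169568, 0.0, 243.50879220704803], [0.0, 452.7424990169568, 194.6178791554381], [0.0, 0.0, 1.0]] [0.40796889 1.19054229 0.77013046] [-0.01759209  0.86504635 -0.50119935  0.01358424]
[ 0.428 -0.116  0.001] [0.798 0.377 0.001]
{'clock': np.float64(0.15), 'joint_pos': array([ 1.18 ,  0.333, -0.065,  1.461,  0.022,  1.35 , -0.089]), 'joint_velocities': array([ 0.001, -0.002,  0.001, -0.001,  0.001,  0.   , -0.001]), 'tau': array([ 1.0000e-03, -6.2583e+01,  4.9000e-02, -3.9185e+01,  1.6000e-02,
        8.0000e-03,  0.0000e+00]), 'position': array([ 0.225, -0.583,  0.213]), 'ee_rot': array([ 0.824, -0.566, -0.   , -0.   ]), 'ft_force': array([ 0.65 ,  0.557, -0.136]), 'torque': array([-0.021,  0.008,  0.003]), 'grip_width': np.float64(1.0)} 0.017
```

View pics/top1.png

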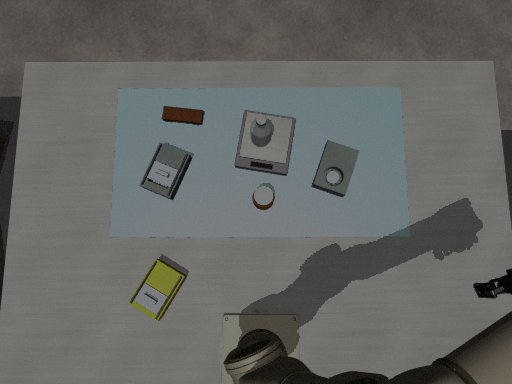

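View pics/side1.png

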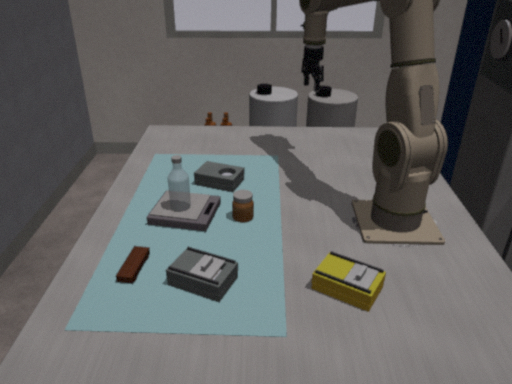

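Candidates for the tare box in the top picture: the grey box with shutter at (167,170), the yellow look-alike with shutter at (159,288), and the grey box with the round well at (335,168), which is the pump. I choose (167,170), and check it in a close crop while fitting poses.

Run:
```python
from h import *
d=np.load('pics/top1.npz');W=d['W'];px=d['px']
def fit(u0,u1,v0,v1,lo,hi):
    p=W[v0:v1,u0:u1].reshape(-1,3);p=p[np.isfinite(p[:,2])]
    p=p[(p[:,2]>lo)&(p[:,2]<hi)];return p
p=fit(130,205,135,207,.04,.09)
r=cv2.minAreaRect((p[:,:2]*1000).astype(np.float32));print('tare',r,cv2.boxPoints(r).tolist(),len(p),np.percentile(p[:,2],[5,25,50,75,95]))
l=p[p[:,2]>.062];print('lug',l.mean(0),cv2.minAreaRect((l[:,:2]*1000).astype(np.float32)),len(l))
p=fit(305,365,135,203,.04,.09)
r=cv2.minAreaRect((p[:,:2]*1000).astype(np.float32));print('pump',r)
for n,b in dict(bottle=(240,285,105,150),jar=(248,280,178,215),slat=(155,210,98,130),scale=(230,300,105,180)).items():
    p=fit(*b,*((.015,.3) if n!='bottle' else (.06,.3)));print(n,cv2.minAreaRect((p[:,:2]*1000).astype(np.float32)),p[:,2].max())
a=cv2.resize(px[130:210,125:205,::-1],(560,560),interpolation=cv2.INTER_CUBIC)
cv2.imwrite('pics/crop1.png',np.clip(a*1.8,0,255).astype(np.uint8))
```

```text
tare ((557.5549926757812, 296.7393493652344), (106.24787902832031, 150.5614776611328), 67.24713134765625) [[467.58642578125, 276.8647766113281], [606.4314575195312, 218.63406372070312], [647.5235595703125, 316.6139221191406], [508.67852783203125, 374.8446350097656]] 1563 [0.0471141  0.0507438  0.0532455  0.05623888 0.06225999]
lug [0.54758698 0.29786057 0.06814187] ((557.588623046875, 296.20709228515625), (93.90604400634766, 135.42666625976562), 66.26496887207031) 84
pump ((564.32958984375, -240.10977172851562), (104.46086883544922, 152.6450958251953), 70.27983856201172)
bottle ((658.1687622070312, -3.217151641845703), (57.076454162597656, 62.96576690673828), 1.9558367729187012) 0.21531827146626825
jar ((466.822998046875, -10.813579559326172), (61.84836196899414, 62.55009841918945), 89.46068572998047) 0.0924559150898574
slat ((747.8871459960938, 251.8202362060547), (131.28123474121094, 47.42095947265625), 82.6731948852539) 0.03524829979759225
scale ((652.6419067382812, -18.364334106445312), (170.17359924316406, 190.23138427734375), 80.47822570800781) 0.21531827146626825
```

View pics/crop1.png

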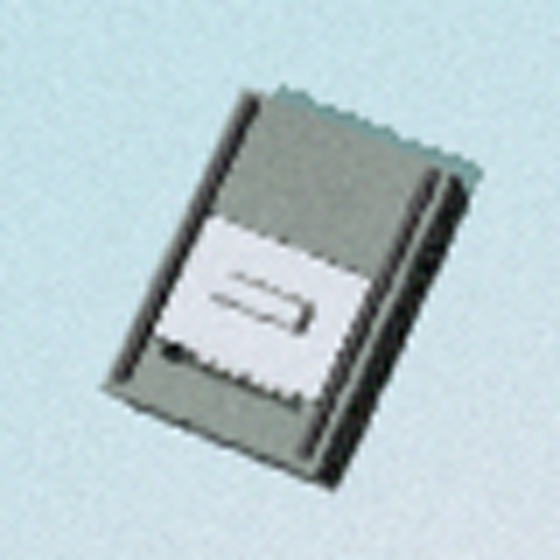

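The crop shows grey sides, the bare aluminium plate between dark rails and its lug at crop (260,303). The shutter looks slightly ajar: there is a dark gap at crop (170,350). This is the tare box, with centre about (0.557, 0.297) and x axis about -22.75°. I'll close the fingers, lift, and swing over in an arc above bottle height, turning about +136° so the jaw axis lies along the box's y.

```bash
python3 -m pendant '[[[0,0,5.5],[0,0,0],255],[[0,0,5],[0,0,8.5],255],[[4.5,3.7,0],[0,0,8.5],255],[[4.5,3.7,0],[0,0,8.5],255],[[4.5,3.7,0],[0,0,8.5],255],[[4.5,3.7,0],[0,0,8.5],255],[[4.5,3.7,0],[0,0,8.5],255]]' 20; python3 -c "
from h import *
o=manip.get_obs();print({k:np.round(v,3) for k,v in o.items()})"
```

```text
clock: 1.02
position: [0.4495, -0.3943, 0.319]
ee_rot: [0.989, -0.148, -0.003, 0.002]
ft_force: [0.4, -0.8, -0.2]
grip_width: 0.001
{'clock': np.float64(1.025), 'joint_pos': array([ 0.902,  0.263, -0.33 ,  1.342,  0.09 ,  1.555,  0.284]), 'joint_velocities': array([-0.508,  0.161, -0.403, -0.16 ,  0.145,  0.038,  0.332]), 'tau': array([  3.919, -60.81 ,  -1.312, -38.974,  -0.357,   0.194,  -0.696]), 'position': array([ 0.45 , -0.394,  0.319]), 'ee_rot': array([ 0.989, -0.148, -0.003,  0.002]), 'ft_force': array([ 0.366, -0.769, -0.236]), 'torque': array([-0.06 , -0.023, -0.026]), 'grip_width': np.float64(0.001)}
```

```bash
python3 -m pendant '[[[1.6,5.6,0],[0,0,8.5],255],[[1.6,5.6,0],[0,0,8.5],255],[[1.6,5.6,0],[0,0,8.5],255],[[1.6,5.6,0],[0,0,8.5],255],[[1.6,5.6,0],[0,0,8.5],255],[[1.6,5.6,0],[0,0,8.5],255],[[1,5.6,0],[0,0,8.5],255],[[-1.2,5.2,0],[0,0,8.5],255],[[-1.2,5.2,0],[0,0,8.5],255],[[-1.2,5.2,0],[0,0,8.5],255]]' 20; python3 -c "
from h import *
o=manip.get_obs();print({k:np.round(v,3) for k,v in o.items()})
snap('wrist','w1')"
```

```text
clock: 2.28
position: [0.5212, 0.172, 0.3154]
ee_rot: [0.814, 0.58, -0.003, 0.003]
ft_force: [0.8, 0.0, 0.1]
grip_width: 0.003
{'clock': np.float64(2.275), 'joint_pos': array([ 0.324,  0.224, -0.861,  1.456,  0.176,  1.544,  0.708]), 'joint_velocities': array([-0.523,  0.133, -0.399, -0.052,  0.153,  0.028,  0.313]), 'tau': array([  4.211, -46.875,  -5.049, -39.014,  -0.418,   0.188,  -0.609]), 'position': array([0.521, 0.172, 0.315]), 'ee_rot': array([ 0.814,  0.58 , -0.003,  0.003]), 'ft_force': array([0.811, 0.041, 0.058]), 'torque': array([-0.006, -0.028, -0.046]), 'grip_width': np.float64(0.003)}
```

View pics/w1.png

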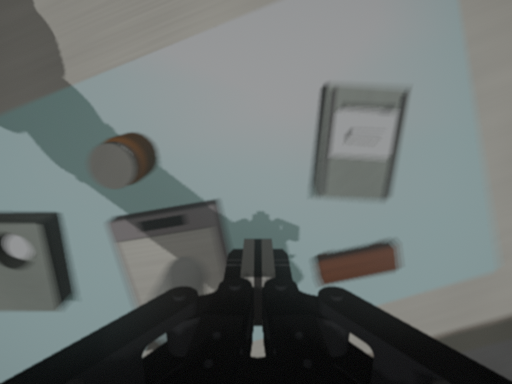

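```bash
python3 -m pendant '[[[1.5,4.8,0],[0,0,-3.6],255],[[1.5,4.8,0],[0,0,0],255],[[0,0,0],[0,0,0],255],[[0,0,0],[0,0,0],255]]' 20; python3 -c "
from h import *
o=manip.get_obs();print({k:np.round(v,3) for k,v in o.items()})
snap('wrist','w2')"
```

```text
clock: 2.82
position: [0.548, 0.279, 0.3147]
ee_rot: [0.828, 0.561, -0.003, 0.002]
ft_force: [0.3, -0.3, 0.6]
grip_width: -0.0
{'clock': np.float64(2.825), 'joint_pos': array([ 0.077,  0.405, -0.874,  1.277,  0.309,  1.602,  0.442]), 'joint_velocities': array([-0.021,  0.017, -0.009, -0.004,  0.003, -0.001, -0.008]), 'tau': array([-1.5290e+00, -5.6702e+01, -1.1603e+01, -3.8174e+01, -3.3000e-02,
       -0.0000e+00, -6.5000e-02]), 'position': array([0.548, 0.279, 0.315]), 'ee_rot': array([ 0.828,  0.561, -0.003,  0.002]), 'ft_force': array([ 0.259, -0.327,  0.631]), 'torque': array([-0.062, -0.068, -0.01 ]), 'grip_width': np.float64(-0.0)}
```

View pics/w2.png

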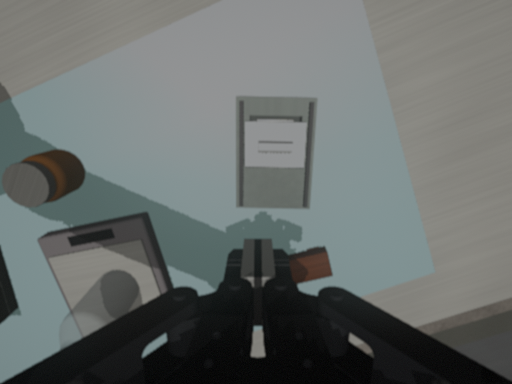

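The wrist view shows the box square on, spanning (236,96) to (317,209). The plate spans (245-306,121-167), so the shutter is a little ajar, with the well edge showing at v about 118. Fitting this more finely.

Run:
```python
from h import *
d=np.load('pics/w2.npz');W=d['W'];px=d['px'].astype(int)
sub=W[85:222,225:330].reshape(-1,3)
p=sub[(sub[:,2]>.042)&(sub[:,2]<.064)]
r=cv2.minAreaRect((p[:,:2]*1000).astype(np.float32));print('box',r)
b=cv2.boxPoints(r);print(b)
# by plane z=.05 pixel corners instead
o=manip.get_obs();c=manip.camera('wrist');K=c['K'];H=np.array(c['hand_eye']);Rm=R.from_quat(o['ee_rot']).as_matrix()
def ray(u,v,z):
    q=np.array([(u-K[0,2])/K[0,0],(v-K[1,2])/K[1,1],1]);dirw=Rm@H[:3,:3]@q;org=Rm@H[:3,3]+o['position']
    return org+dirw*(z-org[2])/dirw[2]
cs=[ray(*q,.05) for q in((236,96),(317,97),(309,209),(236,208))];print(np.round(cs,4))
for nm,q,z in(('lugtop',(276,142),.07),('lugtop2',(276,152),.07),('plate-x',(276,121),.054),('plate+x',(276,167),.054)):print(nm,np.round(ray(*q,z),4))
# finger tips position in tool coords
T=(W-o['position'])@Rm
f=T[238:260,245:272].reshape(-1,3);f=f[np.isfinite(f[:,2])&(abs(f[:,2])<.1)];print('tip',np.round(np.percentile(f,[2,50,98],axis=0),4))
a=cv2.resize(d['px'][85:222,225:330,::-1],(525,685),interpolation=cv2.INTER_CUBIC)[:600];cv2.imwrite('pics/crop2.png',a)
```

```text
box ((558.6422729492188, 298.0760803222656), (103.445068359375, 150.73699951171875), 67.07904815673828)
[[469.08075 279.7905 ]
 [607.916   221.08432]
 [648.2038  316.36166]
 [509.36853 375.06784]]
[[0.4686 0.28   0.05  ]
 [0.5079 0.375  0.05  ]
 [0.6472 0.3162 0.05  ]
 [0.6078 0.221  0.05  ]]
lugtop [0.5388 0.3066 0.07  ]
lugtop2 [0.5507 0.302  0.07  ]
plate-x [0.5161 0.3161 0.054 ]
plate+x [0.5726 0.2946 0.054 ]
tip [[-0.005  -0.0117 -0.0413]
 [ 0.0007 -0.0111 -0.0322]
 [ 0.0064 -0.0105 -0.0216]]
```

View pics/crop2.png

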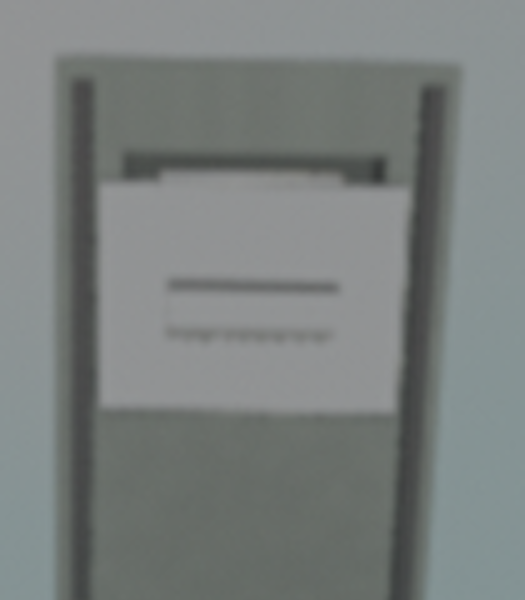

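```bash
cat > st.py <<'E'
from h import *
o=manip.get_obs();C=np.array([.5583,.298]);a=np.deg2rad(-22.9)
M=np.array([[np.cos(a),np.sin(a)],[-np.sin(a),np.cos(a)]])
print('box xy mm',np.round(M@(o['position'][:2]-C)*1000,1),'tip z',round((o['position'][2]-.017)*1000,1),'F box',np.round(M@o['ft_force'][:2],1),round(o['ft_force'][2],1),'rot',np.round(R.from_quat(o['ee_rot']).as_matrix()[:,0],3),np.round(R.from_quat(o['ee_rot']).as_matrix()[:,2],3),'t',o['clock'])
E
python3 -m pendant '[[[-3.1,3.65,-2],[0,0,-1.1],255],[[0,0,-6],[0,0,0],255],[[0,0,-6],[0,0,0],255],[[0,0,-4],[0,0,0],255],[[0,0,-2],[0,0,0],255],[[0,0,0],[0,0,0],255]]' 20; python3 st.py; python3 -c "
from h import *
snap('wrist','w3')"
```

```text
clock: 3.68
position: [0.5197, 0.3075, 0.1134]
ee_rot: [0.837, 0.546, 0.0, 0.005]
ft_force: [-0.3, -0.1, 1.3]
grip_width: -0.002
box xy mm [-39.3  -6.3] tip z 96.4 F box [-0.2 -0.2] 1.3 rot [ 0.403  0.915 -0.005] [ 0.005 -0.008 -1.   ] t 3.675
```

View pics/w3.png

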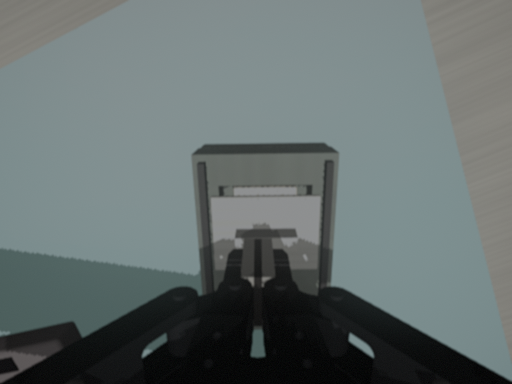

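The wrist view shows the fingertips at (257,245) over the plate. The lug is just beyond their edge at v about 233, and the plate's near edge is at v about 196. I'll correct sideways and lower to lug height.

```bash
python3 -m pendant '[[[-0.4,0.8,0],[0,0,0.9],255],[[0,0,0],[0,0,0],255]]' 20; python3 st.py; python3 -m pendant '[[[0,0,-1.5],[0,0,0],255],[[0,0,0],[0,0,0],255]]'; python3 st.py
```

```text
clock: 3.98
position: [0.5173, 0.3177, 0.1178]
ee_rot: [0.833, 0.553, 0.003, 0.005]
ft_force: [0.6, -0.2, 0.3]
grip_width: -0.001
box xy mm [-45.4   2.2] tip z 100.8 F box [0.6 0.1] 0.3 rot [0.388 0.922 0.   ] [ 0.011 -0.004 -1.   ] t 3.975
clock: 4.22
position: [0.5177, 0.318, 0.1027]
ee_rot: [0.833, 0.553, 0.004, 0.005]
ft_force: [0.8, -0.2, -0.2]
grip_width: 0.004
box xy mm [-45.2   2.7] tip z 85.7 F box [0.8 0.2] -0.2 rot [0.387 0.922 0.001] [ 0.012 -0.004 -1.   ] t 4.225
```

```bash
python3 -m pendant '[[[0,0,-1.2],[0,0,0],255],[[-0.1,-0.2,-1.1],[0,0,0],255],[[0,0,0],[0,0,0],255]]' 20; python3 st.py; python3 -m pendant '[[[0.92,-0.39,0],[0,0,0],255],[[0.92,-0.39,0],[0,0,0],255],[[0,0,0],[0,0,0],255]]'; python3 st.py
```

```text
clock: 4.6
position: [0.5164, 0.3155, 0.0774]
ee_rot: [0.833, 0.553, 0.003, 0.005]
ft_force: [1.5, 0.2, 0.3]
grip_width: 0.003
box xy mm [-45.4  -0.2] tip z 60.4 F box [1.3 0.8] 0.3 rot [0.388 0.922 0.   ] [ 0.011 -0.004 -1.   ] t 4.6
clock: 4.97
position: [0.537, 0.3068, 0.0779]
ee_rot: [0.833, 0.553, 0.004, 0.005]
ft_force: [-0.6, 0.3, 0.2]
grip_width: 0.001
box xy mm [-23.   -0.2] tip z 60.9 F box [-0.7  0. ] 0.2 rot [0.389 0.921 0.001] [ 0.012 -0.004 -1.   ] t 4.975
```

```bash
python3 -m pendant '[[[0.92,-0.39,0],[0,0,0],255]]' 20; python3 st.py; python3 -m pendant '[[[0.92,-0.39,0],[0,0,0],255],[[0.74,-0.31,0],[0,0,0],255],[[0,0,0],[0,0,0],255]]'; python3 st.py;  python3 -m pendant '[[[0.28,-0.12,0],[0,0,0],255],[[0,0,0],[0,0,0],255]]'; python3 st.py
```

```text
clock: 5.1
position: [0.5461, 0.3034, 0.0782]
ee_rot: [0.833, 0.553, 0.004, 0.005]
ft_force: [0.7, -0.3, -0.3]
grip_width: 0.0
box xy mm [-13.3   0.2] tip z 61.2 F box [0.8 0. ] -0.3 rot [0.387 0.922 0.001] [ 0.012 -0.004 -1.   ] t 5.1
clock: 5.48
position: [0.5652, 0.2949, 0.0782]
ee_rot: [0.833, 0.553, 0.004, 0.005]
ft_force: [-1.0, 0.0, -0.3]
grip_width: 0.0
box xy mm [ 7.6 -0.1] tip z 61.2 F box [-0.9 -0.4] -0.3 rot [0.389 0.921 0.001] [ 0.012 -0.004 -1.   ] t 5.475
clock: 5.72
position: [0.5678, 0.2939, 0.0781]
ee_rot: [0.833, 0.553, 0.004, 0.005]
ft_force: [-0.2, 0.3, 0.4]
grip_width: 0.008
box xy mm [10.3 -0. ] tip z 61.1 F box [-0.3  0.1] 0.4 rot [0.389 0.921 0.001] [ 0.012 -0.004 -1.   ] t 5.725
```

```bash
python3 -m pendant '[[[0.28,-0.12,0],[0,0,0],255]]' 20; python3 st.py; python3 -m pendant '[[[0.28,-0.12,0],[0,0,0],255]]'; python3 st.py;python3 -c "
from h import *
snap('wrist','w4')"
```

```text
clock: 5.85
position: [0.5703, 0.2931, 0.0782]
ee_rot: [0.833, 0.553, 0.004, 0.005]
ft_force: [0.0, 0.1, -0.3]
grip_width: -0.003
box xy mm [12.9  0.2] tip z 61.2 F box [-0.   0.1] -0.3 rot [0.388 0.922 0.001] [ 0.012 -0.004 -1.   ] t 5.85
clock: 5.98
position: [0.5732, 0.2919, 0.0782]
ee_rot: [0.833, 0.553, 0.004, 0.005]
ft_force: [0.4, -0.5, -0.3]
grip_width: 0.002
box xy mm [16.1  0.2] tip z 61.2 F box [ 0.6 -0.3] -0.3 rot [0.388 0.922 0.001] [ 0.012 -0.004 -1.   ] t 5.975
```

View pics/w4.png

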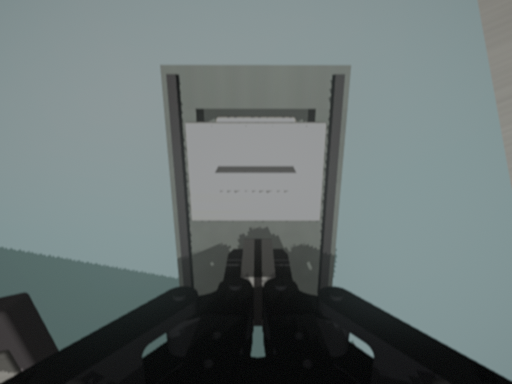

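The shutter has not moved: the plate is still at v 122-220, and the fingers are past the lug without any force. The tips must ride higher than I assumed, so I'll measure them.

Run:
```python
from h import *
o=manip.get_obs();Rm=R.from_quat(o['ee_rot']).as_matrix()
d=np.load('pics/w4.npz');T=(d['W']-o['position'])@Rm
for v in range(225,300,5):print(v,np.round(T[v,257]*1000,1),np.round(T[v,235]*1000,1))
c,W=snap('side','side2')
a=cv2.resize(c['pixels'][150:300,120:320,::-1],(800,600),interpolation=cv2.INTER_CUBIC);cv2.imwrite('pics/s2.png',np.clip(a*1.5,0,255).astype(np.uint8))
```

```text
225 [ 0.2  2.2 27.6] [-13.8   2.3  27.8]
230 [ 0.2  6.1 28.5] [-13.9   6.   28.4]
235 [ 0.2  9.3 27.8] [-13.9   9.2  27.7]
240 [  0.2 -11.9 -23.7] [-13.9  12.4  27.1]
245 [  0.2 -11.4 -27.9] [-14.   15.9  27. ]
250 [  0.2 -11.4 -32.8] [-10.2  -6.8 -23.9]
255 [  0.2 -12.  -38.5] [ -9.9  -6.9 -28.9]
260 [  0.2 -11.7 -42.1] [ -9.4  -8.3 -36.1]
265 [  0.2 -11.7 -46.2] [ -9.2  -7.3 -38.6]
270 [  0.2 -11.7 -50. ] [ -8.9  -7.8 -43.5]
275 [  0.2 -11.6 -53.5] [ -8.7  -7.6 -46.9]
280 [  0.2 -10.4 -55. ] [ -7.6 -14.5 -61.5]
285 [  0.2  -8.2 -55. ] [ -7.5 -13.9 -63.6]
290 [  0.2  -6.1 -55. ] [ -7.5 -12.3 -64.2]
295 [  0.2  -4.  -55.2] [ -7.1 -13.4 -68.7]
```

View pics/s2.png

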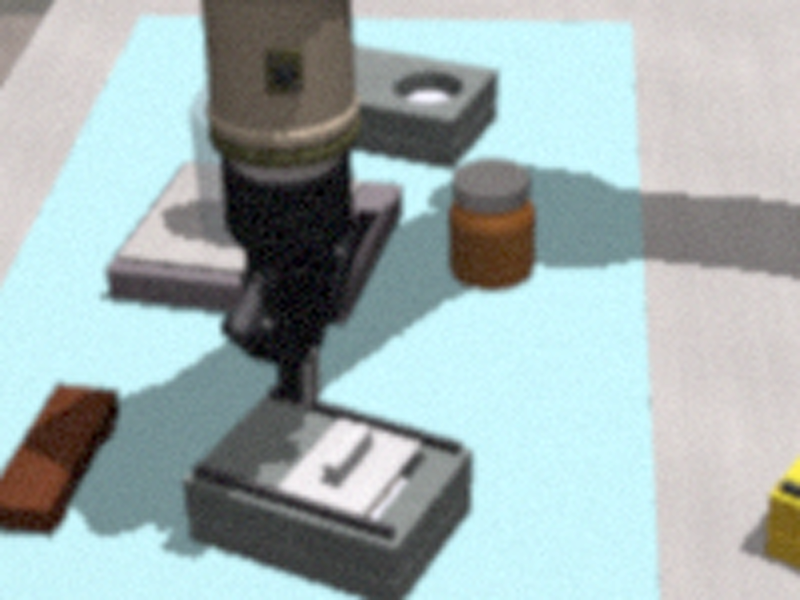

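Run:
```python
from h import *
o=manip.get_obs();Rm=R.from_quat(o['ee_rot']).as_matrix();print(o['position'],o['grip_width'],manip.tcp_to_tips,[x for x in dir(manip) if x[0]!='_'])
d=np.load('pics/side2.npz');W=d['W']
for v in range(228,256,2):
    print(v,[np.round(W[v,u]*1000).tolist() for u in (193,197)])
```

```text
[0.57343873 0.29167011 0.07817657] 0.000682572075967442 0.017 ['MotionError', 'camera', 'get_obs', 'hand_in', 'tcp_to_tips']
228 [[569.0, 313.0, 174.0], [561.0, 305.0, 169.0]]
230 [[570.0, 308.0, 165.0], [560.0, 310.0, 166.0]]
232 [[570.0, 313.0, 162.0], [562.0, 302.0, 155.0]]
234 [[571.0, 308.0, 153.0], [563.0, 301.0, 149.0]]
236 [[572.0, 306.0, 146.0], [563.0, 299.0, 141.0]]
238 [[570.0, 318.0, 149.0], [562.0, 306.0, 140.0]]
240 [[569.0, 325.0, 148.0], [564.0, 299.0, 130.0]]
242 [[573.0, 302.0, 126.0], [564.0, 302.0, 126.0]]
244 [[573.0, 308.0, 124.0], [564.0, 305.0, 122.0]]
246 [[573.0, 307.0, 117.0], [564.0, 302.0, 114.0]]
248 [[574.0, 305.0, 110.0], [564.0, 304.0, 109.0]]
250 [[575.0, 304.0, 103.0], [565.0, 302.0, 102.0]]
252 [[587.0, 240.0, 49.0], [576.0, 243.0, 51.0]]
254 [[586.0, 250.0, 49.0], [575.0, 251.0, 50.0]]
```

Both cameras agree that the tips are at z ≈ 0.100 with the TCP at z = 0.078. So the tips are about 22 mm *behind* the reported TCP, not 17 mm ahead. I'll use the measured offset: go back to the robot's side of the lug, then lower.

```bash
sed -i "s/-.017)/+.022)/" st.py; python3 -m pendant '[[[-2.9,1.2,0],[0.2,0.7,0],255],[[-2.9,1.2,0],[0,0,0],255],[[0,0,0],[0,0,0],255]]' 20; python3 st.py
```

```text
clock: 6.45
position: [0.514, 0.3162, 0.0782]
ee_rot: [0.833, 0.553, -0.0, -0.0]
ft_force: [0.6, -0.3, 0.8]
grip_width: 0.001
box xy mm [-47.9  -0.4] tip z 100.2 F box [ 0.7 -0.1] 0.8 rot [0.389 0.921 0.   ] [-0.  0. -1.] t 6.45
```

Lower to tip z ≈ 61, checking on the way.

```bash
python3 -m pendant '[[[0,0,-1.5],[0,0,0],255],[[0,0,-1.2],[0,0,0],255],[[0,0,0],[0,0,0],255]]' 20; python3 st.py;  python3 -m pendant '[[[0,0,-0.6],[0,0,0],255],[[0,0,-0.6],[0,0,0],255]]'; python3 st.py
python3 - <<'E'
from h import *
c,W=snap('side','side3')
for v in range(250,276,2): print(v,[np.round(W[v,u]*1000).tolist() for u in (205,209,213)])
a=cv2.resize(c['pixels'][200:300,160:260,::-1],(600,600),interpolation=cv2.INTER_CUBIC);cv2.imwrite('pics/s3.png',np.clip(a*1.5,0,255).astype(np.uint8))
E
```

```text
clock: 6.82
position: [0.5155, 0.3146, 0.0484]
ee_rot: [0.834, 0.552, -0.0, 0.0]
ft_force: [-0.3, -0.7, 0.2]
grip_width: -0.002
box xy mm [-45.8  -1.4] tip z 70.4 F box [ 0.  -0.7] 0.2 rot [ 0.391  0.92  -0.001] [-0.001 -0.001 -1.   ] t 6.825
clock: 7.08
position: [0.5163, 0.3145, 0.0361]
ee_rot: [0.834, 0.551, -0.0, 0.0]
ft_force: [-5.0, -5.3, 36.2]
grip_width: 0.002
box xy mm [-45.1  -1.2] tip z 58.1 F box [-2.6 -6.8] 36.2 rot [ 0.392  0.92  -0.   ] [-0. -0. -1.] t 7.075
250 [[536.0, 362.0, 147.0], [528.0, 356.0, 143.0], [522.0, 328.0, 122.0]]
252 [[536.0, 367.0, 145.0], [526.0, 370.0, 148.0], [523.0, 325.0, 114.0]]
254 [[536.0, 368.0, 140.0], [526.0, 374.0, 146.0], [524.0, 320.0, 104.0]]
256 [[535.0, 374.0, 139.0], [527.0, 370.0, 137.0], [519.0, 355.0, 125.0]]
258 [[539.0, 350.0, 115.0], [527.0, 368.0, 129.0], [520.0, 354.0, 119.0]]
260 [[547.0, 299.0, 69.0], [531.0, 341.0, 102.0], [520.0, 354.0, 113.0]]
262 [[547.0, 305.0, 68.0], [537.0, 301.0, 65.0], [524.0, 327.0, 86.0]]
264 [[545.0, 317.0, 71.0], [537.0, 306.0, 62.0], [524.0, 325.0, 78.0]]
266 [[545.0, 317.0, 65.0], [537.0, 306.0, 56.0], [524.0, 328.0, 75.0]]
268 [[545.0, 319.0, 60.0], [537.0, 312.0, 55.0], [525.0, 325.0, 65.0]]
270 [[546.0, 318.0, 53.0], [536.0, 321.0, 56.0], [526.0, 317.0, 53.0]]
272 [[545.0, 324.0, 52.0], [535.0, 327.0, 54.0], [525.0, 327.0, 55.0]]
274 [[544.0, 331.0, 51.0], [535.0, 331.0, 52.0], [524.0, 333.0, 54.0]]
```

View pics/s3.png

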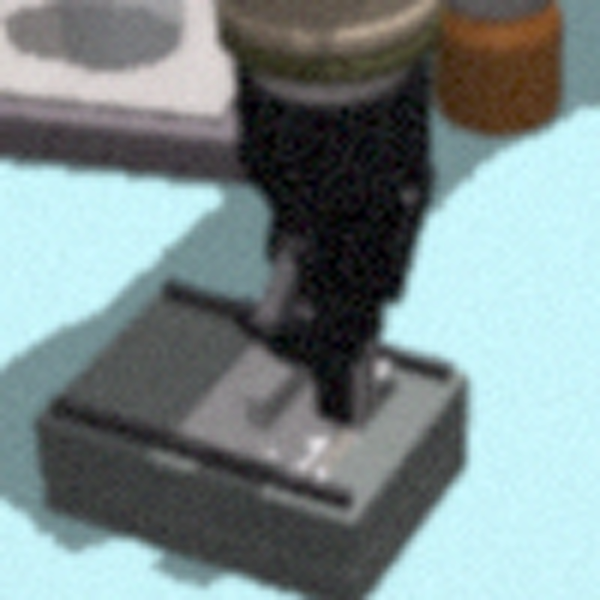

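The tips pressed the plate with 36 N at TCP z 0.036, so the true offset is about +18 mm. I'll lift off at once.

```bash
sed -i "s/+.022)/+.018)/" st.py; python3 -m pendant '[[[0,0,0.8],[0,0,0],255],[[0,0,0],[0,0,0],255]]' 20; python3 st.py
```

```text
clock: 7.38
position: [0.517, 0.3145, 0.0451]
ee_rot: [0.834, 0.551, 0.0, 0.001]
ft_force: [-0.0, 0.6, 0.5]
grip_width: 0.001
box xy mm [-44.5  -0.9] tip z 63.1 F box [-0.3  0.5] 0.5 rot [ 0.392  0.92  -0.   ] [ 0.001 -0.001 -1.   ] t 7.375
```

```bash
python3 -m pendant '[[[0.6,-0.2,-0.2],[0,0,0],255],[[0.9,-0.38,0],[0,0,0],255]]' 20; python3 st.py;python3 -m pendant '[[[0.9,-0.38,0],[0,0,0],255]]' 20; python3 st.py;python3 -m pendant '[[[0.9,-0.38,0],[0,0,0],255],[[0.9,-0.38,0],[0,0,0],255]]'; python3 st.py
```

```text
clock: 7.62
position: [0.5322, 0.3087, 0.0427]
ee_rot: [0.834, 0.552, 0.0, 0.0]
ft_force: [-1.8, 0.9, 0.1]
grip_width: 0.003
box xy mm [-28.2  -0.3] tip z 60.7 F box [-2.   0.1] 0.1 rot [ 0.391  0.92  -0.   ] [ 0.001 -0.001 -1.   ] t 7.625
clock: 7.75
position: [0.5415, 0.3048, 0.0425]
ee_rot: [0.834, 0.552, -0.0, 0.0]
ft_force: [-1.9, 1.0, 2.4]
grip_width: 0.0
box xy mm [-18.1  -0.3] tip z 60.5 F box [-2.2  0.1] 2.4 rot [ 0.391  0.92  -0.   ] [ 0. -0. -1.] t 7.75
clock: 8.0
position: [0.5607, 0.2967, 0.0424]
ee_rot: [0.834, 0.552, -0.0, -0.0]
ft_force: [-2.2, 0.9, 2.2]
grip_width: -0.003
box xy mm [ 2.8 -0.3] tip z 60.4 F box [-2.3 -0. ] 2.2 rot [ 0.391  0.92  -0.   ] [-0.001 -0.    -1.   ] t 8.0
```

Now pushing with the expected 2 N of friction. Creep to the stop at about box x +14.

```bash
python3 -m pendant '[[[0.74,-0.31,0],[0,0,0],255]]' 20; python3 st.py;python3 -m pendant '[[[0.28,-0.12,0],[0,0,0],255]]' 20; python3 st.py
```

```text
clock: 8.12
position: [0.5688, 0.2933, 0.0423]
ee_rot: [0.834, 0.552, -0.0, -0.0]
ft_force: [-2.7, 0.4, 2.8]
grip_width: -0.001
box xy mm [11.6 -0.3] tip z 60.3 F box [-2.6 -0.6] 2.8 rot [ 0.392  0.92  -0.   ] [-0.001 -0.    -1.   ] t 8.125
clock: 8.25
position: [0.5709, 0.2924, 0.0422]
ee_rot: [0.834, 0.552, -0.001, -0.001]
ft_force: [-13.6, 1.1, 7.3]
grip_width: 0.0
box xy mm [13.8 -0.3] tip z 60.2 F box [-13.   -4.3] 7.3 rot [ 0.391  0.92  -0.001] [-0.003  0.    -1.   ] t 8.25
```

```bash
python3 -m pendant '[[[0.18,-0.08,0],[0,0,0],255]]'; python3 st.py
```

```text
clock: 8.38
position: [0.5708, 0.2925, 0.0422]
ee_rot: [0.834, 0.552, -0.002, -0.002]
ft_force: [-12.5, 1.0, 7.9]
grip_width: 0.002
box xy mm [13.7 -0.2] tip z 60.2 F box [-11.9  -3.9] 7.9 rot [ 0.39   0.921 -0.002] [-0.006  0.    -1.   ] t 8.375
```

The hard stop was reached at finger x = 13.7 mm (14 expected) with about 12 N. Back off, lift, and move over the well.

```bash
python3 -m pendant '[[[-0.9,0.38,0.2],[0,0,0],255],[[-1.6,0.66,1],[0,-0.3,0],255],[[-1.5,0.65,0.5],[0,0,0],255],[[0,0,0],[0,0,0],255]]'; python3 st.py; python3 -c "
from h import *
snap('wrist','w5')"
```

```text
clock: 8.88
position: [0.5285, 0.3105, 0.0607]
ee_rot: [0.834, 0.552, 0.001, 0.0]
ft_force: [1.5, 0.1, -0.4]
grip_width: -0.003
box xy mm [-32.3  -0.1] tip z 78.7 F box [1.3 0.7] -0.4 rot [0.39  0.921 0.001] [ 0.001  0.    -1.   ] t 8.875
```

View pics/w5.png

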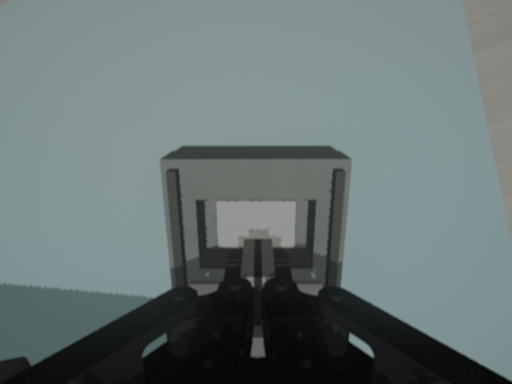

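Run:
```python
from h import *
c=manip.camera('wrist');o=manip.get_obs();Rm=R.from_quat(o['ee_rot']).as_matrix()
T=(np.load('pics/w5.npz')['W']-o['position'])@Rm*1000
g=T[225:].reshape(-1,3);g=g[np.isfinite(g[:,2])&(g[:,2]<-5)&(g[:,2]>-120)]
for lo in range(-110,-10,8):
    s=g[(g[:,2]>=lo)&(g[:,2]<lo+8)]
    if len(s)>5: print(lo,len(s),np.round(np.percentile(s[:,0],[1,99])),np.round(np.percentile(s[:,1],[1,99])))
```

```text
-110 2635 [-56.  58.] [-20. -14.]
-102 8604 [-56.  57.] [-20.  -7.]
-94 7299 [-49.  51.] [-20.   0.]
-86 4334 [-44.  45.] [-19.   6.]
-78 6161 [-37.  38.] [-15.   6.]
-70 2684 [-32.  33.] [-16.   7.]
-62 968 [-19.  20.] [-16.   9.]
-54 527 [-13.  14.] [-14.  -8.]
-46 607 [-12.  14.] [-14.  -8.]
-38 511 [-12.  14.] [-13.  -8.]
-30 338 [-12.  13.] [-14.  -8.]
-22 9 [-5.  7.] [-13. -12.]
-14 207 [-2.  4.] [54. 65.]
```

Clearance is ample: the links only widen well above the rails. Descend onto the key at the well centre.

```bash
python3 -m pendant '[[[0.2,-0.1,-1.5],[0,0,0],255],[[0,0,-1.5],[0,0,0],255],[[0,0,-0.6],[0,0,0],255],[[0,0,0],[0,0,0],255]]'; python3 st.py
```

```text
clock: 9.48
position: [0.5326, 0.3062, 0.0195]
ee_rot: [0.835, 0.551, -0.001, 0.001]
ft_force: [-0.5, 0.7, 0.0]
grip_width: -0.001
box xy mm [-26.9  -2.5] tip z 37.5 F box [-0.7  0.4] 0.0 rot [ 0.394  0.919 -0.002] [-0.001 -0.002 -1.   ] t 9.475
```

```bash
python3 -m pendant '[[[-0.2,0.2,-0.4],[0,0,0],255]]'; python3 st.py; python3 -m pendant '[[[0,0,-0.3],[0,0,0],255]]';python3 st.py
```

```text
clock: 9.6
position: [0.5311, 0.3082, 0.0157]
ee_rot: [0.835, 0.55, -0.0, 0.001]
ft_force: [1.9, -0.7, 2.6]
grip_width: -0.006
box xy mm [-29.   -1.2] tip z 33.7 F box [2.  0.1] 2.6 rot [ 0.394  0.919 -0.002] [ 0.    -0.002 -1.   ] t 9.6
clock: 9.72
position: [0.5309, 0.3084, 0.0129]
ee_rot: [0.835, 0.55, -0.0, 0.001]
ft_force: [-3.2, -1.8, 3.8]
grip_width: -0.005
box xy mm [-29.3  -1. ] tip z 30.9 F box [-2.3 -3. ] 3.8 rot [ 0.394  0.919 -0.002] [ 0.    -0.002 -1.   ] t 9.725
```

```bash
python3 -m pendant '[[[0,0,-0.3],[0,0,0],255]]';python3 st.py
```

```text
clock: 9.85
position: [0.531, 0.3086, 0.0113]
ee_rot: [0.835, 0.551, -0.0, 0.001]
ft_force: [-10.0, -9.6, 33.5]
grip_width: -0.002
box xy mm [-29.2  -0.8] tip z 29.3 F box [ -5.5 -12.7] 33.5 rot [ 0.394  0.919 -0.002] [ 0.001 -0.002 -1.   ] t 9.85
```

The key is right down: tip at 29.3 mm against 29 expected, and the force jumped to 33 N at its stop. Hold a row, then lift clear.

```bash
python3 -m pendant '[[[0,0,0],[0,0,0],255]]';python3 st.py; python3 -m pendant '[[[0,0,0.8],[0,0,0],255],[[0,0,2],[0,0,0],255],[[0,0,3.5],[0,0,0],255],[[0,0,0],[0,0,0],255]]';python3 st.py; python3 -c "
from h import *
snap('wrist','w6')"
```

```text
clock: 9.98
position: [0.531, 0.3086, 0.0121]
ee_rot: [0.835, 0.551, -0.0, 0.001]
ft_force: [-2.2, -2.6, 5.6]
grip_width: -0.003
box xy mm [-29.2  -0.9] tip z 30.1 F box [-1.  -3.3] 5.6 rot [ 0.394  0.919 -0.002] [ 0.001 -0.003 -1.   ] t 9.975
clock: 10.48
position: [0.5313, 0.3098, 0.0802]
ee_rot: [0.835, 0.551, 0.001, 0.001]
ft_force: [-0.4, 0.2, -0.4]
grip_width: 0.001
box xy mm [-29.5   0.3] tip z 98.2 F box [-0.4  0. ] -0.4 rot [0.393 0.92  0.   ] [ 0.003 -0.001 -1.   ] t 10.475
```

View pics/w6.png

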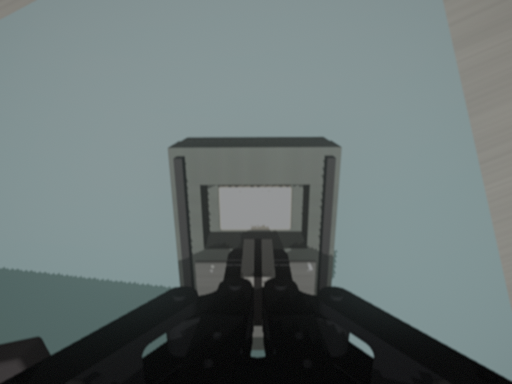

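```bash
python3 -c "
from h import *
W=np.load('pics/w6.npz')['W'];print('key z',np.median(W[195:220,230:280,2]),'top z',np.median(W[160:178,230:280,2]))"
python3 -m pendant '[[[2.6,-1.1,0],[0,0,0],255],[[2.6,-1.1,0],[0,0,0],255],[[2.6,-1.1,0],[-0.1,0.2,0],255],[[0,0,0],[0,0,0],255]]';python3 st.py
```

```text
key z nan top z nan
clock: 11.02
position: [0.6094, 0.2742, 0.0774]
ee_rot: [0.834, 0.551, -0.004, 0.001]
ft_force: [-1.3, 0.3, -0.3]
grip_width: 0.002
box xy mm [56.3 -2. ] tip z 95.4 F box [-1.3 -0.2] -0.3 rot [ 0.392  0.92  -0.007] [-0.005 -0.005 -1.   ] t 11.025
```

```bash
python3 -c "
from h import *
W=np.load('pics/w6.npz')['W'];print('key z',np.nanmedian(W[195:220,230:280,2]),'top z',np.nanmedian(W[160:178,230:280,2]))"
python3 -m pendant '[[[0.1,0.2,-1.5],[0.3,-0.3,0],255],[[0,0,-1.2],[0,0,0],255],[[0,0,-0.5],[0,0,0],255],[[0,0,0],[0,0,0],255]]';python3 st.py
```

```text
key z 0.03544623018502392 top z 0.050399575200353805
clock: 11.52
position: [0.6072, 0.2778, 0.0416]
ee_rot: [0.833, 0.553, -0.001, -0.001]
ft_force: [1.0, -0.2, 0.6]
grip_width: -0.0
box xy mm [52.9  0.4] tip z 59.6 F box [1.  0.2] 0.6 rot [ 0.389  0.921 -0.001] [-0.003 -0.    -1.   ] t 11.525
```

The key has sprung back: its top is 15 mm below the mouth. Push the lug back; shut is expected at finger x ≈ -14.

```bash
python3 -m pendant '[[[-0.9,0.38,0.1],[0,0,0],255],[[-0.9,0.38,0],[0,0,0],255]]';python3 st.py; python3 -m pendant '[[[-0.9,0.38,0],[0,0,0],255],[[-0.9,0.38,0],[0,0,0],255],[[-0.9,0.38,0],[0,0,0],255]]';python3 st.py
```

```text
clock: 11.78
position: [0.589, 0.2854, 0.043]
ee_rot: [0.834, 0.552, -0.001, -0.0]
ft_force: [2.8, -0.6, -2.1]
grip_width: -0.002
box xy mm [33.2  0.3] tip z 61.0 F box [2.8 0.6] -2.1 rot [ 0.39   0.921 -0.001] [-0.001 -0.    -1.   ] t 11.775
clock: 12.15
position: [0.5603, 0.2975, 0.0437]
ee_rot: [0.834, 0.552, -0.0, 0.0]
ft_force: [2.4, 1.0, -1.9]
grip_width: -0.003
box xy mm [2.1 0.3] tip z 61.7 F box [1.9 1.8] -1.9 rot [ 0.39   0.921 -0.   ] [ 0. -0. -1.] t 12.15
```

```bash
python3 -m pendant '[[[-0.9,0.38,-0.1],[0,0,0],255]]';python3 st.py; python3 -m pendant '[[[-0.5,0.2,0],[0,0,0],255]]';python3 st.py
```

```text
clock: 12.28
position: [0.5509, 0.3017, 0.0431]
ee_rot: [0.834, 0.552, 0.0, 0.0]
ft_force: [1.8, -1.3, 2.0]
grip_width: 0.0
box xy mm [-8.2  0.5] tip z 61.1 F box [ 2.2 -0.5] 2.0 rot [0.39  0.921 0.   ] [ 0.001 -0.    -1.   ] t 12.275
clock: 12.4
position: [0.5452, 0.3042, 0.0431]
ee_rot: [0.833, 0.553, 0.0, 0.0]
ft_force: [2.4, -0.4, -1.1]
grip_width: 0.001
box xy mm [-14.5   0.6] tip z 61.1 F box [2.3 0.6] -1.1 rot [0.389 0.921 0.   ] [ 0.001 -0.    -1.   ] t 12.4
```

```bash
python3 -m pendant '[[[-0.28,0.12,0],[0,0,0],255]]';python3 st.py
```

```text
clock: 12.52
position: [0.545, 0.3041, 0.0433]
ee_rot: [0.834, 0.552, 0.002, 0.002]
ft_force: [19.2, -3.6, -9.0]
grip_width: -0.002
box xy mm [-14.7   0.5] tip z 61.3 F box [19.   4.2] -9.0 rot [0.391 0.921 0.001] [ 0.005 -0.001 -1.   ] t 12.525
```

Hard stop at -14.7 mm with 19 N. Back off, lift away, and check from a distance.

```bash
python3 -m pendant '[[[0.5,-0.2,0],[0,0,0],255],[[0.5,-0.2,1],[0,0,0],255],[[0,0,5],[0,0,0],255],[[0,0,6],[0,0,0],255],[[0,0,6],[0,0,0],255],[[1,-1,4],[0,0,0],255],[[0,0,0],[0,0,0],255],[[0,0,0],[0,0,0],255]]';python3 st.py
python3 - <<'E'
from h import *
for n in('wrist','side','top'):
    snap(n,n+'9')
w=cv2.imread('pics/wrist9.png');s=cv2.imread('pics/side9.png')
o=manip.get_obs();W=np.load('pics/top9.npz')['W']
def f(u0,u1,v0,v1,lo,hi=.3):
    p=W[v0:v1,u0:u1].reshape(-1,3);p=p[(p[:,2]>lo)&(p[:,2]<hi)];return cv2.minAreaRect((p[:,:2]*1000).astype(np.float32))
for n,b in dict(bottle=(240,285,105,150,.06),jar=(248,280,178,215,.015),slat=(155,210,98,130,.015,.05)).items():print(n,f(*b))
cv2.imwrite('pics/s9.png',np.clip(cv2.resize(s[140:310,100:320],(770,595))*1.4,0,255).astype(np.uint8))
E
```

```text
clock: 13.52
position: [0.561, 0.2919, 0.2731]
ee_rot: [0.833, 0.554, 0.001, -0.001]
ft_force: [-0.1, 0.1, 0.0]
grip_width: -0.001
box xy mm [ 4.8 -4.6] tip z 291.1 F box [-0.2  0. ] 0.0 rot [0.386 0.922 0.003] [ 0.     0.003 -1.   ] t 13.525
bottle ((658.3302612304688, -3.1822509765625), (62.88147735595703, 56.67633819580078), 88.73572540283203)
jar ((466.8948669433594, -10.586591720581055), (61.86060333251953, 62.0456657409668), 0.24016165733337402)
slat ((747.4293212890625, 251.6092529296875), (130.51626586914062, 47.12179183959961), 83.80110931396484)
```

View pics/wrist9.png

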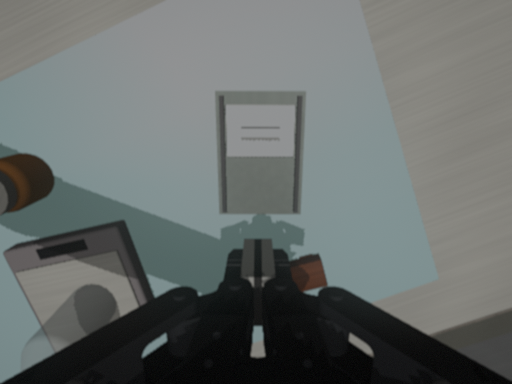

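View pics/s9.png

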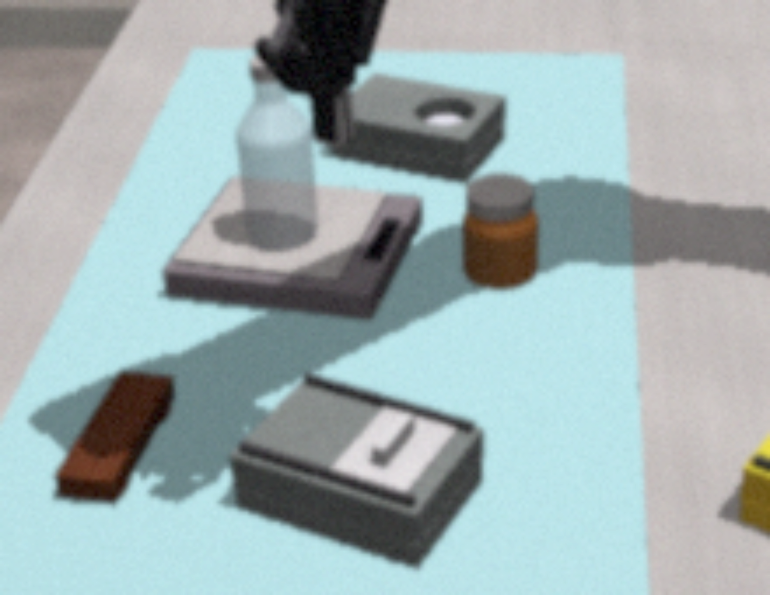

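The wrist view shows the shutter fully shut: the plate edge at v=104 is 12 px, or 15 mm, from the box edge, with no gap. In the side view the bottle, jar, slat and pump box look undisturbed, and the arm is clear of everything.

```bash
python3 -c "
from workcell import manip
print(manip.hand_in())"
```

```text
the job is handed in; nothing more can be done
None
```

The tare job is done and handed in at about 13.7 s. I pushed the shutter open to its stop, pressed the key right down and let it spring back, then pushed the shutter shut to its stop. I used closed fingertips throughout and gripped nothing.

**Final checks**
- **Shutter:** both hard stops were felt, about 12 N open and 19 N shut. The last wrist picture shows the plate in the shut position with no gap.
- **Key:** it bottomed with about 33 N, with the tip 21 mm below the mouth. Its top then measured 15 mm below the mouth, so it had sprung back up.
- **Other objects:** bottle, jar and slat were within about 0.5 mm of where they started. The scale, pump box and yellow look-alike were never approached at their height.
- **Arm:** at hand-in it was clear of everything, with no force on it.

**What disagreed:** the fingertips turned out to be about 18 mm behind the reported TCP, not 17 mm ahead as stated.
- My first push therefore passed above the lug without touching it.
- Before I had the offset exact, the tips pressed the still-ajar shutter plate from above with about 36 N. I lifted off straight away and the shutter did not move.

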